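Fit the idler roller and hold the belt tensioner back

ROBOT

A 6-joint arm with a two-finger parallel gripper is mounted at the origin on a cart in front of the work surface, level with it; the furniture and walls round the work are solid. World frame = base frame: x ahead of the robot, y to its left, z up, the work surface at z = 0. Lengths are in m, angles in rad, forces in N, time in s.
With the tool pointing down it reaches from about 0.4 to 0.825 m from the base axis. Payload 7 kg.
Tool frame: the origin (TCP) lies midway between the tips of the shut fingers; the grasp point (between the pads) lies 19 mm behind it; z points along the fingers, y is the line along which they close (so a half turn about z gives the same grasp; the last joint's range is limited). The gripper opens to 85 mm and grips with 20 to 120 N. Pads are 22 mm wide; open, the fingers measure 114 mm over their backs; the gripper's body (76 mm by 85 mm) begins 54 mm behind the grasp point. The pads swing forward as they close: fully open they stand 13 mm farther back than shut.
Start: joints at [1.455, 0.359, 0.012, 0, -1.224, -0.288], TCP at [0.265, 0.621, 0.2] pointing down, gripper open.
Joint ranges: [-3.07, 3.07], [-1.43, 2.12], [-1.02, 1.25], [-3.03, 1.67], [-3.05, -0], [-3.03, 3.03]. Speed limits (rad/s): [2.39, 2.39, 3.01, 3.14, 3.14, 3.14].

INTERFACE

Orientations are given as [roll, pitch, yaw] about the fixed x, y, z axes, in that order (R = Rz(yaw) Ry(pitch) Rx(roll)).
In Python, from workcell import read_state, read_camera, job, spotter gives the robot as it stands. The module is installed in compiled form; this text tells all that it offers.
- The arm moves only by the tool step_arm, never from a script. Its argument "targets" is a list of rows, each an object of numbers: "tx", "ty", "tz": the shift along the tool's x, y, z each as a share of 150 mm, from -1 to 1; "rx", "ry", "rz": the turn, a rotation vector about the tool's x, y, z each as a share of 120 degrees, from -1 to 1; "jaw": the closure, from 0 (fully open) to 1 (shut). In form: [{"tx": .., "ty": .., "tz": .., "rx": .., "ry": .., "rz": .., "jaw": ..}, ...]. A call has exactly 5 rows; each row shifts and turns the commanded pose from where the row before left it, along the tool's axes as they then stand; what a row does not reach is not made up. A row lasts 1/8 s, in which the tool goes at most 62.5 mm and 10.7 degrees, less where a joint would pass 70% of its speed; a pose out of reach is approached as far as the arm can. A call with a number of a shift or a turn outside -1 to 1 is refused whole. A call with a gripper value outside its range is refused whole. The fingers move at their own pace and stop on an object; "squeeze" is the grip in N (left out, the last holds). Time passes only in rows, so rows that do not move let the fingers close, or fill a call up. It gives the time, the measured TCP pose, the force, the opening and the grip force at its end, in the units of the state.
- read_state(): the state, without advancing time (a new reading comes with each control period).
- read_camera(name): name is "scene" or "top"; returns a dict with "color" (384x512x3 uint8, red, green, blue), "camera_matrix" (3x3 intrinsics, pixels), "view" (4x4, takes a point from world to camera coordinates). Camera axes: x right, y up, looking along -z (the intrinsics and any distortion apply to the point x, -y, -z); pixel columns grow to the right and rows downward; lengths in m; the calibration is good to about 2 mm. A picture is of the moment at which its call begins. There is no depth.
- job.sign_off(): hands the job in; it is judged then, once.
Trained networks look in a picture, given as the dict that the camera call returned (one of the last four; its "shot" number tells which), for a name from the list of things; names that differ only in an ending like _2 or _b are one class to them, and where a whole thing is asked for, a point or a joint stands for the part that bears it (a point fixed in the world has none). Each returns a list of dicts, best first, with "confidence" (0 to 1); they miss things now and then, are a little off and sometimes report something else, mostly with a low value. They report only what shows in the picture. A call takes as long as a camera call.
- spotter.spot_in(target, picture): "rect" ([centre column, centre row, width, height] as shares, 0 to 1, of the picture: columns of its width, rows of its height, round what is visible of it).
The state is a dict: "time_s": time; "qpos": joint angles; "qvel": joint speeds; "effort": joint torques, N m; "tool_pos": TCP position; "tcp_rot": TCP orientation; "contact_force": force on the tool from outside, world axes, zero at the start; "ft_torque": the same for the moment, N m; "finger_gap": opening from 0.0 (shut) to 1.0 (fully open); "gripper_force": force on a finger pad.
Only numpy, scipy, OpenCV 4.12 (cv2) and the standard library are available. Lean on these libraries where they do the work, as an engineer would, in place of code of your own. Each camera call takes 0.05 s, during which the arm holds its last target. There are 200 camera calls.

TASK

Get the belt tensioner on the bench ready for its belt: fit the loose black idler roller over the bare spindle at the end of the tensioner arm, right down on its shoulder. Then, with the roller in place, push the sprung arm back past its ratchet click and on until it is at, or almost at, the rear stop pin. Finish while still holding the arm there against its spring - do not let go and do not leave it hanging on the pawl - and leave the other things on the bench where they lie.

Things in the scene. Friction and masses are not known exactly. Their poses are not given: they have to be found in the camera images.
- unit: Belt tensioner unit, fixed to the bench and turned anyhow up to 0.4 rad: grey base plate 240 mm (its x) by 140 mm (its y), plate top 14 mm above the bench. Origin: plate centre at bench height; the spindle end of the arm is at -x, nearest the robot. At its +x end, 71 to 118 mm from the centre, a sprung pawl in a guide; at (72, -45) mm a small fixed pulley, top 33 mm.
- pivot (a point): Vertical hinge axis of the tensioner arm, 18 mm above the bench, at (20, 0) mm on the unit; the spring cap on it reaches 52 mm above the bench. The arm is a flat steel bar 24 mm wide, 18 to 30 mm above the bench, from here 130 mm to the spindle.
- rear_stop (a point): Top centre of the rear stop pin (steel, 12 mm across, 32 mm above the bench), at (-56, -42) mm on the unit; the arm bar's side meets it at the end of its swing. An equal front pin, against which the arm rests at the start, stands at (-56, 42) mm.
- tensioner (a joint): Arm hinge, rad. 0: sprung against the front pin, pointing 0.30 rad to +y of the unit's -x axis. Grows as the spindle is pushed to the unit's -y side (counter-clockwise from above). At about 0.42 the pawl clicks in; if let go after that the arm falls back to about 0.42. 0.60: at the rear pin. Push at the spindle: 4 N at 0 to 9 N at 0.60; the ratchet ramp adds up to 1.5 N.
- pawl (a joint): Slide of the pawl, m: 0 is dropped in (its place at the start and after the click); while the ratchet ramp passes it is lifted up to about 0.0055 and then snaps back to 0.
- spindle_seat (a point): Point on the spindle's axis at the top of its shoulder, 34 mm above the bench, 130 mm from the pivot; it moves with the arm. The spindle is an upright steel pin 12 mm across that stands 44 mm above the shoulder and ends in a cone in its top 5 mm; the shoulder is 22 mm across and 4 mm high. The roller's underside rests here when it is fitted.
- roller: Loose idler roller: a black tube with a steel lining, 44 mm across, 30 mm high, with a 16 mm bore right through (2 mm of play all round on the spindle), about 60 g, standing upright on the bench. Origin: centre of its underside; z is the bore's axis; it is fitted the way up it stands.
- dial_knob: Bystander: loose black hand knob, 35 mm across, 20 mm high, with no bore. Origin under its centre. Leave it where it lies. Beyond it, at the right of the bench, stands a tall fixed disc sander (x over 0.43 m, y below -0.27 m, up to about 0.45 m high): keep the arm clear of it.
- marker: Bystander: loose marker pen, 123 mm long along its y, 16 mm thick, lying flat. Origin under its middle. Leave it where it lies.
- sanding_block: Bystander: loose wooden sanding block 56 x 90 x 26 mm. Origin under its centre. Leave it where it lies.

How it is judged:
By the outcome, as a careful person would: the job done as asked, in the order asked, and still so for the second after the job is handed in, while the arm keeps its last pose, push and grip.
It also fails if it takes over 45 s, if anything falls off the work surface, if the arm or the gripper's body presses on something with over 40 N, if the wrist force passes 120 N, or if a joint passes its speed limit or range.

## Working session

There is one attempt and no reset: what is moved stays moved. The work goes in short steps, Python scripts to look and compute and a tool call to move; the robot and the scene stay as the last step left them, time stands still between calls to the robot, and variables do not carry over. Pictures are saved under pics/ and viewed, at most 10 in all, crops included, and the job is handed in when it is done.

Besides the shell and the picture viewer there is one more tool, called after "Call:" by a JSON object that holds its "api" and its "payload", one argument or row to a line. step_arm: Moves the arm, as the interface text tells. Shift numbers are shares of 150 mm and turn numbers shares of 120 degrees, none past 1 either way. Its arguments: {"type":"object","properties":{"targets":{"type":"array","items":{"type":"object","properties":{"tx":{"type":"number"},"ty":{"type":"number"},"tz":{"type":"number"},"rx":{"type":"number"},"ry":{"type":"number"},"rz":{"type":"number"},"jaw":{"type":"number"}}}},"squeeze":{"type":"number"}},"required":["targets"]}

```bash
mkdir -p pics
python3 - <<'E'
from workcell import *
import cv2
s=read_state();print(s)
for n in("scene","top"):
    p=read_camera(n);cv2.imwrite(f"pics/{n}0.png",p["color"][:,:,::-1])
    print(n,p["camera_matrix"],p["view"].round(4).tolist(),[k for k in p])
    for t in("unit","pivot","rear_stop","tensioner","pawl","spindle_seat","roller","dial_knob","marker","sanding_block"):
        try:
            r=spotter.spot_in(t,p);print(t,[(round(d["confidence"],2),[round(a*b,1) for a,b in zip(d["rect"],(512,384,512,384))]) for d in r[:3]])
        except Exception as e: print(t,e)
E
```

```text
{'time_s': 0.0, 'qpos': array([ 1.45509543e+00,  3.59402283e-01,  1.10946951e-02, -3.63612130e-04,
       -1.22407336e+00, -2.88098695e-01]), 'qvel': array([ 0.00089938, -0.00117092, -0.00260076, -0.00152021, -0.00170531,
       -0.00118801]), 'effort': array([-9.66760526e-04, -5.83330572e+01,  2.93433613e+01,  6.93733290e+00,
       -5.84514899e-03, -8.11583760e-06]), 'tool_pos': array([0.26503558, 0.620238  , 0.19866692]), 'tcp_rot': array([ 3.13997621e+00, -1.22551491e-04, -4.03923326e-01]), 'contact_force': array([ 0.39750369, -0.10976806, -0.61121139]), 'ft_torque': array([-0.03194933, -0.00747832, -0.0399687 ]), 'gripper_force': 0.0, 'finger_gap': 1.0032630531454596}
scene [[408.06619076   0.         257.38024874]
 [  0.         408.06619076 192.68930114]
 [  0.           0.           1.        ]] [[0.8305, -0.5567, -0.0175, -0.4825], [0.4264, 0.6153, 0.663, -0.2966], [-0.3583, -0.5581, 0.7484, -0.8282], [0.0, 0.0, 0.0, 1.0]] ['color', 'camera_matrix', 'view', 'shot']
unit [(0.69, [205.3, 169.8, 93.9, 71.3])]
pivot [(0.68, [203.5, 171.6, 93.9, 68.0])]
rear_stop [(0.88, [201.3, 
[... 482 characters left out ...]
4, -0.9998, -0.0125, 0.0152], [0.9947, 0.0171, 0.1018, -0.6042], [-0.1016, -0.0143, 0.9947, -1.158], [0.0, 0.0, 0.0, 1.0]] ['color', 'camera_matrix', 'view', 'shot']
unit [(0.58, [185.2, 216.2, 83.9, 107.1])]
pivot [(0.89, [185.2, 215.4, 88.1, 108.2]), (0.57, [294.7, 177.4, 18.9, 20.0])]
rear_stop [(0.65, [185.1, 215.0, 80.3, 106.9])]
tensioner [(0.91, [181.1, 223.3, 19.2, 80.4]), (0.28, [183.6, 215.4, 82.7, 109.2])]
pawl []
spindle_seat [(0.86, [182.9, 225.0, 14.8, 81.8])]
roller [(0.51, [296.4, 175.3, 14.7, 19.9])]
dial_knob [(0.75, [297.6, 175.4, 17.1, 19.0]), (0.49, [384.7, 244.3, 16.9, 10.5])]
marker [(0.73, [311.4, 121.7, 50.8, 12.6])]
sanding_block [(0.69, [247.7, 123.0, 37.9, 28.3])]
```

Run:
```python
import cv2
a=cv2.imread("pics/top0.png")
cv2.imwrite("pics/top0c.png",cv2.resize(a[90:290,130:397],None,fx=3,fy=3,interpolation=cv2.INTER_CUBIC)[:600,:800])
a=cv2.imread("pics/scene0.png");cv2.imwrite("pics/scene0b.png",cv2.resize(a,(800,600),interpolation=cv2.INTER_CUBIC))
```

```text
(no output)
```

View pics/top0c.png

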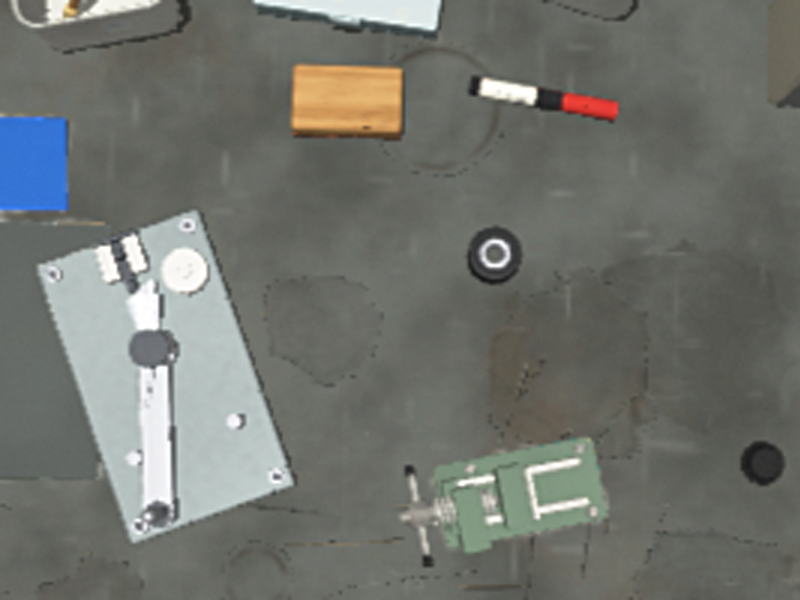

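View pics/scene0b.png

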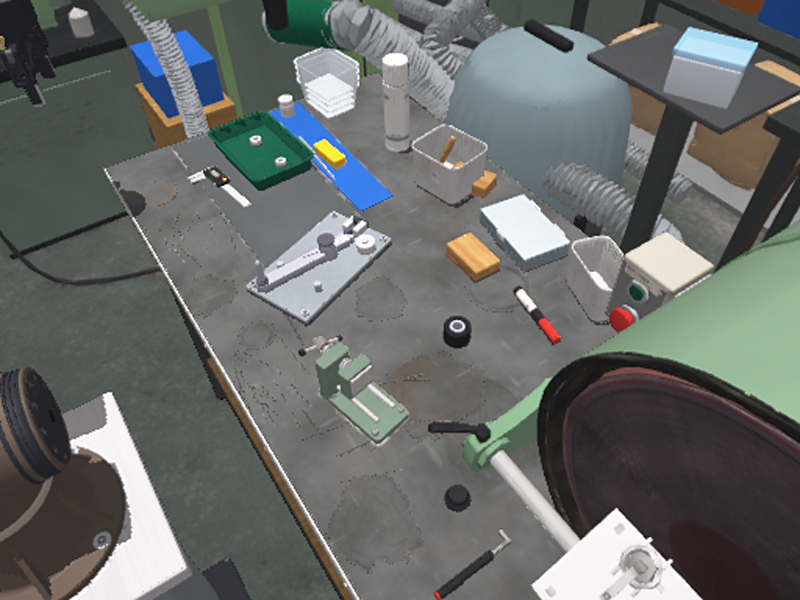

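The top crop shows the roller (with its bright ring) at px (295,174.7), the spindle tip at (182.7,260.5), and the plate corners near (142.7,178.3), (196,160), (228,251.7), (174.7,271). The dial knob is at (384,244). A green vise stands between the unit and the robot, at about (265–330, 236–278).

```bash
cat > h.py <<'E'
import numpy as np, cv2
from workcell import *
from scipy.optimize import least_squares
def proj(p,X):
    X=np.atleast_2d(X); c=X@p["view"][:3,:3].T+p["view"][:3,3]
    return np.c_[c[:,0]/-c[:,2],-c[:,1]/-c[:,2]]@np.diag([p["camera_matrix"][0,0],p["camera_matrix"][1,1]])+p["camera_matrix"][:2,2]
def ray(p,uv,z):
    d=np.linalg.inv(p["camera_matrix"])@[uv[0],uv[1],1]; R=p["view"][:3,:3]; C=-R.T@p["view"][:3,3]
    w=R.T@(d*[1,-1,-1]); return C+w*(z-C[2])/w[2]
def tri(ps,uvs):
    return least_squares(lambda X:np.concatenate([proj(p,X)[0]-u for p,u in zip(ps,uvs)]),[.5,0,.03])
E
python3 - <<'E'
from h import *
t=read_camera("top");s=read_camera("scene")
def sub(p,pts):
    g=cv2.cvtColor(p["color"],cv2.COLOR_RGB2GRAY)
    return cv2.cornerSubPix(g,np.float32(pts).reshape(-1,1,2),(3,3),(-1,-1),(3,50,.01)).reshape(-1,2)
# order: near-left, far-left, far-right, near-right
ct=sub(t,[(174.5,270.5),(142.5,178),(196,160),(228,251.5)]);cs=sub(s,[(158,184.3),(212.5,134.4),(250.9,153.6),(198.4,206)])
print(ct.round(1).tolist(),cs.round(1).tolist())
loc=np.array([[-.12,.07],[.12,.07],[.12,-.07],[-.12,-.07]])
def fit(ps,cs):
    def W(q,l,z): c,s_=np.cos(q[2]),np.sin(q[2]); return np.c_[l@np.array([[c,s_],[-s_,c]])+q[:2],np.full(len(l),z)]
    r=least_squares(lambda q:np.concatenate([(proj(p,W(q,loc,.014))-c).ravel() for p,c in zip(ps,cs)]),[.55,.15,0],loss="soft_l1")
    sp=np.array([[.02-.13*np.cos(.3),.13*np.sin(.3)]])
    print("unit",r.x.round(4),"rms",np.sqrt((r.fun**2).mean()).round(2),"spindle",W(r.x,sp,.078).round(4),"tip px",[proj(p,W(r.x,sp,.078)).round(1).tolist() for p in (t,s)],"rearpin",W(r.x,np.array([[-.056,-.042]]),.032).round(4))
fit([t],[ct]);fit([s],[cs]);fit([t,s],[ct,cs])
# roller ring centroid: bright steel lining at z=.03
for p,n,(u,v),d in((t,"top",(295,175),12),(s,"scene",(292.5,208),12)):
    g=cv2.cvtColor(p["color"],cv2.COLOR_RGB2GRAY)[int(v)-d:int(v)+d,int(u)-d:int(u)+d]
    _,m=cv2.threshold(g,0,255,cv2.THRESH_OTSU) ; m=(g>140).astype(np.uint8)
    cnt=max(cv2.findContours(m,0,1)[0],key=cv2.contourArea); (x,y),r,a=cv2.fitEllipse(cnt)
    x+=int(u)-d;y+=int(v)-d; print(n,"roller",x,y,r,ray(p,(x,y),.03).round(4))
for p,uv in((t,(384,244)),(t,(247.7,123)),(t,(311.4,121.7))): print(ray(p,uv,.02).round(3))
for uv in ((266,263),(330,240),(275,277)): print("vise",ray(t,uv,.05).round(3))
for p,box in((t,(150,235,210,280)),(s,(145,155,225,215))):
    x0,y0,x1,y1=box;cv2.imwrite(f"pics/z{x0}.png",cv2.resize(p["color"][y0:y1,x0:x1,::-1],None,fx=7,fy=7,interpolation=cv2.INTER_CUBIC))
a=cv2.imread("pics/z150.png");b=cv2.imread("pics/z145.png");h=max(a.shape[0],b.shape[0])
print(a.shape,b.shape)
c=np.zeros((600,800,3),np.uint8);b=cv2.resize(b,None,fx=.65,fy=.65);c[:a.shape[0],:a.shape[1]]=a;c[315:315+min(285,b.shape[0]),:b.shape[1]]=b[:285];cv2.imwrite("pics/zoom.png",c)
E
```

```text
[[173.8000030517578, 270.29998779296875], [142.10000610351562, 177.89999389648438], [194.89999389648438, 159.8000030517578], [227.3000030517578, 250.60000610351562]] [[157.0, 183.3000030517578], [213.1999969482422, 134.39999389648438], [250.0, 152.6999969482422], [195.60000610351562, 206.39999389648438]]
unit [0.545  0.2046 0.3681] rms 0.69 spindle [[0.434  0.2029 0.078 ]] tip px [[[179.0, 261.3]], [[164.5, 167.1]]] rearpin [[0.5079 0.1453 0.032 ]]
unit [0.5437 0.2032 0.3668] rms 0.54 spindle [[0.4327 0.2017 0.078 ]] tip px [[[179.5, 261.9]], [[164.2, 167.6]]] rearpin [[0.5065 0.1439 0.032 ]]
unit [0.5445 0.2041 0.3676] rms 0.65 spindle [[0.4334 0.2025 0.078 ]] tip px [[[179.1, 261.5]], [[164.3, 167.3]]] rearpin [[0.5073 0.1448 0.032 ]]
top roller 294.5 174.0 (8.600269317626953, 9.628211975097656) [ 0.6456 -0.0607  0.03  ]
scene roller 292.35706901550293 208.2920331954956 (6.8732075691223145, 9.129376411437988) [ 0.6452 -0.0598  0.03  ]
[ 0.482 -0.277  0.02 ]
[0.772 0.055 0.02 ]
[ 0.777 -0.101  0.02 ]
vise [0.433 0.004 0.05 ]
vise [ 0.489 -0.144  0.05 ]
vise [ 0.401 -0.017  0.05 ]
(315, 420, 3) (420, 560, 3)
```

View pics/zoom.png

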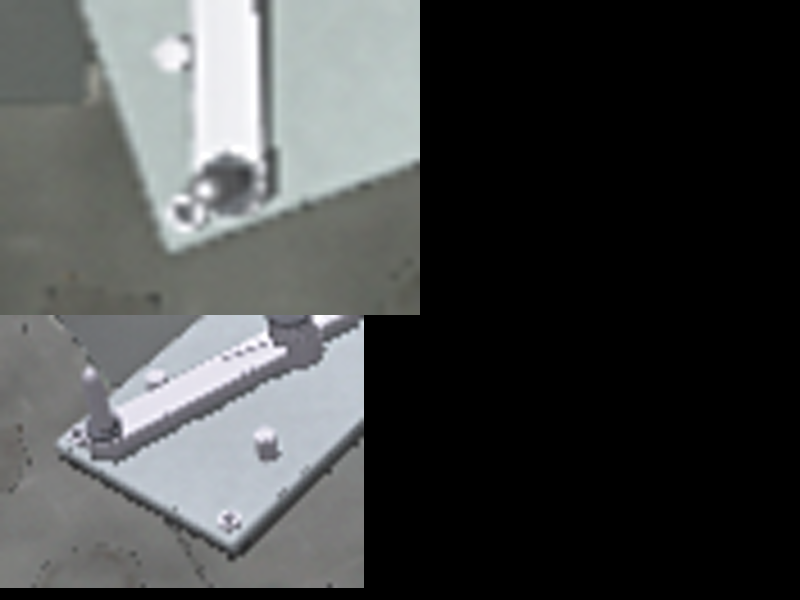

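The zoom shows the spindle tip at about (179,261.5) in top and (164.4,167) in scene. The plate fit puts it at (179.1,261.5) and (164.3,167.3), so they agree. The spindle is at about (0.433, 0.2025) and the roller at (0.6454, -0.0603).

I'll turn the tool so its closing axis lies along the push direction, then go to the roller.

Call:
{"api": "step_arm", "payload": {
  "targets": [
    {"rz": -0.074,"jaw": 0},
    {"rz": -0.074,"jaw": 0},
    {"rz": -0.074,"jaw": 0},
    {"rz": -0.074,"jaw": 0},
    {"rz": -0.074,"jaw": 0}
  ],
  "squeeze": 50
}}

```text
validation failed for argument at $.ta...
```

Call:
{"api": "step_arm", "payload": {
  "targets": [
    {"ty": 0.36,"jaw": 0},
    {"ty": 0.36,"jaw": 0},
    {"ty": 0.36,"jaw": 0},
    {"ty": 0.36,"jaw": 0},
    {"ty": 0.36,"jaw": 0}
  ]
}}

```text
validation failed for argument at $.ta...
```

Call:
{"api": "step_arm", "payload": {
  "targets": [
    {"ty": 0.36,"tx": 0.1,"jaw": 0},
    {"ty": 0.36,"tx": 0.1,"jaw": 0},
    {"ty": 0.36,"tx": 0.1,"jaw": 0},
    {"ty": 0.36,"tx": 0.1,"jaw": 0},
    {"ty": 0.36,"tx": 0.1,"jaw": 0}
  ]
}}

```text
validation failed for argument at $.ta...
```

Call:
{"api": "step_arm", "payload": {
  "targets": [
    {"tx": 0,"ty": 0,"tz": 0,"rx": 0,"ry": 0,"rz": -0.074,"jaw": 0},
    {"tx": 0,"ty": 0,"tz": 0,"rx": 0,"ry": 0,"rz": -0.074,"jaw": 0},
    {"tx": 0,"ty": 0,"tz": 0,"rx": 0,"ry": 0,"rz": -0.074,"jaw": 0},
    {"tx": 0,"ty": 0,"tz": 0,"rx": 0,"ry": 0,"rz": -0.074,"jaw": 0},
    {"tx": 0,"ty": 0,"tz": 0,"rx": 0,"ry": 0,"rz": -0.074,"jaw": 0}
  ],
  "squeeze": 50
}}

```text
time_s: 1.82
tool_pos: [0.2652, 0.6207, 0.1996]
tcp_rot: [-3.142, 0.0, 0.376]
contact_force: [-0.1, 0.1, 0.1]
finger_gap: 0.998
gripper_force: 0.0
```

Call:
{"api": "step_arm", "payload": {
  "targets": [
    {"tx": 0,"ty": 0.36,"tz": 0,"rx": 0,"ry": 0,"rz": 0,"jaw": 0},
    {"tx": 0,"ty": 0.36,"tz": 0,"rx": 0,"ry": 0,"rz": 0,"jaw": 0},
    {"tx": 0,"ty": 0.36,"tz": 0,"rx": 0,"ry": 0,"rz": 0,"jaw": 0},
    {"tx": 0,"ty": 0.36,"tz": 0,"rx": 0,"ry": 0,"rz": 0,"jaw": 0},
    {"tx": 0,"ty": 0.36,"tz": 0,"rx": 0,"ry": 0,"rz": 0,"jaw": 0}
  ]
}}

```text
time_s: 2.45
tool_pos: [0.3636, 0.3675, 0.1999]
tcp_rot: [-3.141, -0.001, 0.371]
contact_force: [0.3, 0.7, 0.7]
finger_gap: 1.0
gripper_force: 0.0
```

Call:
{"api": "step_arm", "payload": {
  "targets": [
    {"tx": 0.1,"ty": 0.36,"tz": 0,"rx": 0,"ry": 0,"rz": 0,"jaw": 0},
    {"tx": 0.1,"ty": 0.36,"tz": 0,"rx": 0,"ry": 0,"rz": 0,"jaw": 0},
    {"tx": 0.1,"ty": 0.36,"tz": 0,"rx": 0,"ry": 0,"rz": 0,"jaw": 0},
    {"tx": 0.1,"ty": 0.36,"tz": 0,"rx": 0,"ry": 0,"rz": 0,"jaw": 0},
    {"tx": 0.1,"ty": 0.36,"tz": 0,"rx": 0,"ry": 0,"rz": 0,"jaw": 0}
  ]
}}

```text
time_s: 3.08
tool_pos: [0.532, 0.1431, 0.2]
tcp_rot: [-3.141, -0.001, 0.371]
contact_force: [1.0, 0.6, 0.6]
finger_gap: 1.0
gripper_force: 0.0
```

Call:
{"api": "step_arm", "payload": {
  "targets": [
    {"tx": 0.053,"ty": 0.385,"tz": 0,"rx": 0,"ry": 0,"rz": 0,"jaw": 0},
    {"tx": 0.053,"ty": 0.385,"tz": 0,"rx": 0,"ry": 0,"rz": 0,"jaw": 0},
    {"tx": 0.053,"ty": 0.385,"tz": 0.2,"rx": 0,"ry": 0,"rz": 0,"jaw": 0},
    {"tx": 0.053,"ty": 0.385,"tz": 0.2,"rx": 0,"ry": 0,"rz": 0,"jaw": 0},
    {"tx": 0,"ty": 0,"tz": 0.2,"rx": 0,"ry": 0,"rz": 0,"jaw": 0}
  ]
}}

```text
time_s: 3.7
tool_pos: [0.6429, -0.0579, 0.1109]
tcp_rot: [3.141, 0.0, 0.367]
contact_force: [-0.8, 1.8, -0.3]
finger_gap: 1.001
gripper_force: 0.0
```

Call:
{"api": "step_arm", "payload": {
  "targets": [
    {"tx": 0,"ty": 0,"tz": 0.13,"rx": 0,"ry": 0,"rz": 0,"jaw": 0},
    {"tx": 0,"ty": 0,"tz": 0,"rx": 0,"ry": 0,"rz": 0,"jaw": 0},
    {"tx": 0,"ty": 0,"tz": 0,"rx": 0,"ry": 0,"rz": 0,"jaw": 0},
    {"tx": 0,"ty": 0,"tz": 0,"rx": 0,"ry": 0,"rz": 0,"jaw": 0},
    {"tx": 0,"ty": 0,"tz": 0,"rx": 0,"ry": 0,"rz": 0,"jaw": 0}
  ]
}}

```text
time_s: 4.32
tool_pos: [0.6422, -0.054, 0.0939]
tcp_rot: [3.141, -0.002, 0.372]
contact_force: [-0.4, 0.1, -0.6]
finger_gap: 0.998
gripper_force: 0.0
```

Call:
{"api": "step_arm", "payload": {
  "targets": [
    {"tx": 0.005,"ty": 0.047,"tz": 0.1,"rx": 0,"ry": 0,"rz": 0,"jaw": 0},
    {"tx": 0,"ty": 0,"tz": 0.2,"rx": 0,"ry": 0,"rz": 0,"jaw": 0},
    {"tx": 0,"ty": 0,"tz": 0.15,"rx": 0,"ry": 0,"rz": 0,"jaw": 0},
    {"tx": 0,"ty": 0,"tz": 0.1,"rx": 0,"ry": 0,"rz": 0,"jaw": 0},
    {"tx": 0,"ty": 0,"tz": 0.03,"rx": 0,"ry": 0,"rz": 0,"jaw": 0}
  ]
}}

```text
time_s: 4.95
tool_pos: [0.6443, -0.0609, 0.0045]
tcp_rot: [-3.141, 0.002, 0.371]
contact_force: [-0.2, -0.1, -0.5]
finger_gap: 0.997
gripper_force: 0.0
```

Run:
```python
from h import *
t=read_camera("top");s=read_camera("scene");st=read_state();print(st["tool_pos"],st["contact_force"],st["tcp_rot"])
c=np.zeros((600,800,3),np.uint8)
a=cv2.resize(t["color"][130:220,245:345,::-1],None,fx=4,fy=4);b=cv2.resize(s["color"][150:250,242:342,::-1],None,fx=4,fy=4)
c[:360,:400]=a;c[:400,400:]=b;cv2.imwrite("pics/grasp.png",c)
```

```text
[ 0.64498634 -0.06078544  0.00557919] [-0.18793439 -0.0236076   0.17749566] [3.14154674e+00 5.17253049e-04 3.71213343e-01]
```

View pics/grasp.png

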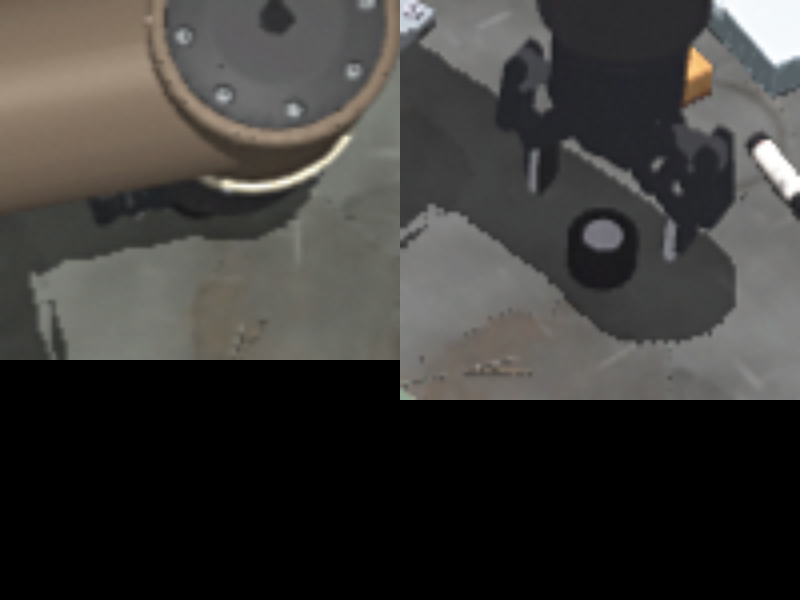

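The scene crop shows the roller standing between the open pads, with its top at about (603,235) in the crop. The pads are at (533,190) and (671,260). I'll lower a little and close.

Call:
{"api": "step_arm", "payload": {
  "targets": [
    {"tx": 0,"ty": 0,"tz": 0.02,"rx": 0,"ry": 0,"rz": 0,"jaw": 0.5},
    {"tx": 0,"ty": 0,"tz": 0,"rx": 0,"ry": 0,"rz": 0,"jaw": 1},
    {"tx": 0,"ty": 0,"tz": 0,"rx": 0,"ry": 0,"rz": 0,"jaw": 1},
    {"tx": 0,"ty": 0,"tz": 0,"rx": 0,"ry": 0,"rz": 0,"jaw": 1},
    {"tx": 0,"ty": 0,"tz": 0,"rx": 0,"ry": 0,"rz": 0,"jaw": 1}
  ],
  "squeeze": 50
}}

```text
time_s: 5.68
tool_pos: [0.645, -0.0606, 0.003]
tcp_rot: [3.142, -0.0, 0.371]
contact_force: [-0.0, -0.3, -0.6]
finger_gap: -0.0
gripper_force: 0.0
```

Call:
{"api": "step_arm", "payload": {
  "targets": [
    {"tx": 0,"ty": 0,"tz": 0,"rx": 0,"ry": 0,"rz": 0,"jaw": 1},
    {"tx": 0,"ty": 0,"tz": 0,"rx": 0,"ry": 0,"rz": 0,"jaw": 1},
    {"tx": 0,"ty": 0,"tz": 0,"rx": 0,"ry": 0,"rz": 0,"jaw": 1},
    {"tx": 0,"ty": 0,"tz": 0,"rx": 0,"ry": 0,"rz": 0,"jaw": 1},
    {"tx": 0,"ty": 0,"tz": 0,"rx": 0,"ry": 0,"rz": 0,"jaw": 1}
  ]
}}

```text
time_s: 6.3
tool_pos: [0.645, -0.0606, 0.0029]
tcp_rot: [-3.142, 0.0, 0.371]
contact_force: [0.7, 0.6, 0.4]
finger_gap: 0.002
gripper_force: 0.0
```

The fingers shut on nothing, so I'll look at where the roller is.

Run:
```python
from h import *
s=read_camera("scene")
print(proj(s,[[.645,-.0606,.003],[.6454,-.0603,.03]]), [(d["confidence"],d["rect"]) for d in spotter.spot_in("roller",s)])
b=cv2.resize(s["color"][150:250,242:342,::-1],None,fx=6,fy=6,interpolation=cv2.INTER_CUBIC);cv2.imwrite("pics/miss.png",b)
```

```text
[[292.00403173 215.36438427]
 [292.56552503 208.38878655]] [(0.61, [0.574, 0.5536, 0.0359, 0.0432])]
```

View pics/miss.png

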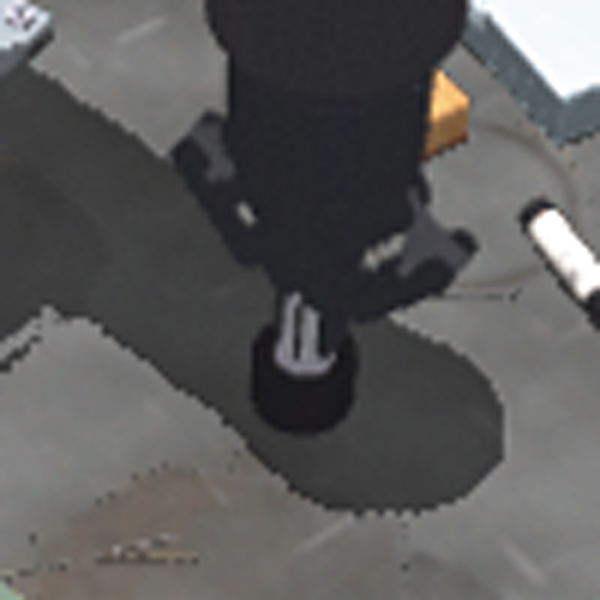

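The shut fingertips at about crop (305,362) show just above the roller's ring, although the TCP reads z=0.003. I'll compare the real tip height with the reported one, using the pixels from both pictures.

Run:
```python
from h import *
s=read_camera("scene");st=read_state();print(st["qpos"].round(3),st["tool_pos"].round(4),st["effort"].round(1))
ex=np.array([.932,.363,0]);ey=np.array([.363,-.932,0]);c=np.array([.645,-.0607,0])
for z in(.0185,.03,.04,.05,.06):
    print(z,[proj(s,c+sg*.0425*ey+o*ex+[0,0,z])[0].round(1) for sg in(-1,1) for o in(-.011,0,.011)])
print("open pic: L (275.2,198) R (309.8,215)")
for z in(.003,.02,.03,.04): print(z,[proj(s,c+o*ex+[0,0,z])[0].round(1) for o in(-.011,0,.011)])
print("shut pic tip ~ (292.8,210)")
```

```text
[ 0.207  0.492 -0.273  0.    -0.806  1.735] [ 0.645  -0.0606  0.0029] [ -0.  -61.5  22.5   5.3  -0.   -0. ]
0.0185 [array([275.5, 206.9]), array([277.9, 204.1]), array([280.3, 201.4]), array([304.9, 222.1]), array([307.2, 219.1]), array([309.5, 216.2])]
0.03 [array([275.6, 204. ]), array([278. , 201.2]), array([280.4, 198.4]), array([305.2, 219.2]), array([307.5, 216.2]), array([309.8, 213.2])]
0.04 [array([275.7, 201.4]), array([278.1, 198.6]), array([280.5, 195.8]), array([305.5, 216.6]), array([307.9, 213.6]), array([310.2, 210.7])]
0.05 [array([275.7, 198.7]), array([278.2, 195.9]), array([280.6, 193.1]), array([305.8, 214. ]), array([308.2, 211. ]), array([310.5, 208. ])]
0.06 [array([275.8, 196. ]), array([278.3, 193.2]), array([280.7, 190.5]), array([306.1, 211.3]), array([308.5, 208.3]), array([310.8, 205.4])]
open pic: L (275.2,198) R (309.8,215)
0.003 [array([289.7, 218.3]), array([292. , 215.4]), array([294.3, 212.6])]
0.02 [array([290., 214.]), array([292.3, 211.1]), array([294.7, 208.3])]
0.03 [array([290.2, 211.5]), array([292.5, 208.6]), array([294.9, 205.7])]
0.04 [array([290.3, 208.9]), array([292.7, 206. ]), array([295.1, 203.1])]
shut pic tip ~ (292.8,210)
```

Both pictures put the real tips about 30 mm above the reported TCP, with the lateral position fine. I'll open, go down in a safe 12 mm step and check again.

Call:
{"api": "step_arm", "payload": {
  "targets": [
    {"tx": 0,"ty": 0,"tz": 0,"rx": 0,"ry": 0,"rz": 0,"jaw": 0},
    {"tx": 0,"ty": 0,"tz": 0,"rx": 0,"ry": 0,"rz": 0,"jaw": 0},
    {"tx": 0,"ty": 0,"tz": 0,"rx": 0,"ry": 0,"rz": 0,"jaw": 0},
    {"tx": 0,"ty": 0,"tz": 0,"rx": 0,"ry": 0,"rz": 0,"jaw": 0},
    {"tx": 0,"ty": 0,"tz": 0,"rx": 0,"ry": 0,"rz": 0,"jaw": 0}
  ]
}}

```text
time_s: 7.08
tool_pos: [0.645, -0.0606, 0.0029]
tcp_rot: [3.142, -0.0, 0.371]
contact_force: [-0.1, -0.6, 0.2]
finger_gap: 0.997
gripper_force: 0.0
```

Call:
{"api": "step_arm", "payload": {
  "targets": [
    {"tx": 0,"ty": 0,"tz": 0.02,"rx": 0,"ry": 0,"rz": 0,"jaw": 0},
    {"tx": 0,"ty": 0,"tz": 0.02,"rx": 0,"ry": 0,"rz": 0,"jaw": 0},
    {"tx": 0,"ty": 0,"tz": 0.02,"rx": 0,"ry": 0,"rz": 0,"jaw": 0},
    {"tx": 0,"ty": 0,"tz": 0.02,"rx": 0,"ry": 0,"rz": 0,"jaw": 0},
    {"tx": 0,"ty": 0,"tz": 0,"rx": 0,"ry": 0,"rz": 0,"jaw": 0}
  ]
}}

```text
time_s: 7.7
tool_pos: [0.6447, -0.0607, -0.0095]
tcp_rot: [-3.141, 0.001, 0.371]
contact_force: [-0.4, 0.0, 0.2]
finger_gap: 0.992
gripper_force: 0.0
```

Run:
```python
from h import *
s=read_camera("scene");st=read_state();print(st["tool_pos"].round(4),st["contact_force"].round(1),st["finger_gap"])
b=cv2.resize(s["color"][160:235,250:340,::-1],None,fx=8,fy=8,interpolation=cv2.INTER_CUBIC)
ex=np.array([.932,.363,0]);ey=np.array([.363,-.932,0]);c=np.array([*st["tool_pos"][:2],0])
for z,col in((.0,(0,0,255)),(.015,(0,255,255)),(.03,(0,255,0)),(.045,(255,0,0))):
    for sg in(-1,1):
        q=[tuple(int(v) for v in (proj(s,c+sg*.0425*ey+o*ex+[0,0,z])[0]-[250,160]+.5)*8) for o in(-.011,.011)]
        cv2.line(b,*q,col,1)
cv2.imwrite("pics/open2.png",b)
```

```text
[ 0.6449 -0.0607 -0.0093] [ 0.3 -0.9  0.3] 0.9975973971971515
```

View pics/open2.png

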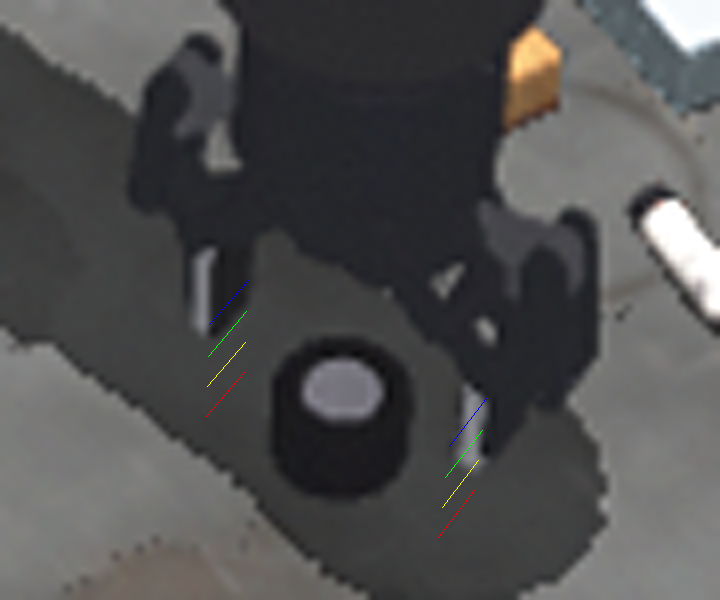

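The open pads end at about crop (210,331) and (470,462), so their tips are at z≈0.040 and there is no contact yet. I'll go down another 24 mm, which leaves about 16 mm under the tips, and grip.

Call:
{"api": "step_arm", "payload": {
  "targets": [
    {"tx": 0,"ty": 0,"tz": 0.04,"rx": 0,"ry": 0,"rz": 0,"jaw": 0},
    {"tx": 0,"ty": 0,"tz": 0.04,"rx": 0,"ry": 0,"rz": 0,"jaw": 0},
    {"tx": 0,"ty": 0,"tz": 0.04,"rx": 0,"ry": 0,"rz": 0,"jaw": 0},
    {"tx": 0,"ty": 0,"tz": 0.04,"rx": 0,"ry": 0,"rz": 0,"jaw": 0},
    {"tx": 0,"ty": 0,"tz": 0,"rx": 0,"ry": 0,"rz": 0,"jaw": 0}
  ]
}}

```text
time_s: 8.38
tool_pos: [0.6445, -0.0607, -0.0339]
tcp_rot: [-3.141, 0.001, 0.371]
contact_force: [0.3, -0.3, 0.4]
finger_gap: 0.999
gripper_force: 0.0
```

Call:
{"api": "step_arm", "payload": {
  "targets": [
    {"tx": 0,"ty": 0,"tz": 0,"rx": 0,"ry": 0,"rz": 0,"jaw": 0.3},
    {"tx": 0,"ty": 0,"tz": 0,"rx": 0,"ry": 0,"rz": 0,"jaw": 0.6},
    {"tx": 0,"ty": 0,"tz": 0,"rx": 0,"ry": 0,"rz": 0,"jaw": 0.8},
    {"tx": 0,"ty": 0,"tz": 0,"rx": 0,"ry": 0,"rz": 0,"jaw": 0.8},
    {"tx": 0,"ty": 0,"tz": 0,"rx": 0,"ry": 0,"rz": 0,"jaw": 0.8}
  ],
  "squeeze": 50
}}

```text
time_s: 9.0
tool_pos: [0.6454, -0.0606, -0.0325]
tcp_rot: [3.141, -0.001, 0.371]
contact_force: [-0.8, 0.1, 4.4]
finger_gap: 0.501
gripper_force: 51.1
```

Gripped: the gap of 0.50 matches about 43 mm and the force is 51 N. I'll lift and carry it to the spindle.

Call:
{"api": "step_arm", "payload": {
  "targets": [
    {"tx": 0,"ty": 0,"tz": -0.1,"rx": 0,"ry": 0,"rz": 0,"jaw": 0.8},
    {"tx": 0,"ty": 0,"tz": -0.25,"rx": 0,"ry": 0,"rz": 0,"jaw": 0.8},
    {"tx": 0,"ty": 0,"tz": -0.3,"rx": 0,"ry": 0,"rz": 0,"jaw": 0.8},
    {"tx": 0,"ty": 0,"tz": -0.2,"rx": 0,"ry": 0,"rz": 0,"jaw": 0.8},
    {"tx": -0.05,"ty": -0.15,"tz": 0,"rx": 0,"ry": 0,"rz": 0,"jaw": 0.8}
  ]
}}

```text
time_s: 9.62
tool_pos: [0.6321, -0.0427, 0.0982]
tcp_rot: [3.14, -0.006, 0.37]
contact_force: [-0.4, 0.7, -1.1]
finger_gap: 0.502
gripper_force: 50.8
```

Call:
{"api": "step_arm", "payload": {
  "targets": [
    {"tx": -0.13,"ty": -0.38,"tz": 0,"rx": 0,"ry": 0,"rz": 0,"jaw": 0.8},
    {"tx": -0.13,"ty": -0.38,"tz": 0,"rx": 0,"ry": 0,"rz": 0,"jaw": 0.8},
    {"tx": -0.13,"ty": -0.38,"tz": 0,"rx": 0,"ry": 0,"rz": 0,"jaw": 0.8},
    {"tx": -0.13,"ty": -0.38,"tz": 0,"rx": 0,"ry": 0,"rz": 0,"jaw": 0.8},
    {"tx": -0.13,"ty": -0.38,"tz": 0,"rx": 0,"ry": 0,"rz": 0,"jaw": 0.8}
  ]
}}

```text
time_s: 10.25
tool_pos: [0.4344, 0.1891, 0.0953]
tcp_rot: [-3.141, -0.001, 0.371]
contact_force: [0.9, 0.7, -0.9]
finger_gap: 0.501
gripper_force: 50.9
```

Call:
{"api": "step_arm", "payload": {
  "targets": [
    {"tx": 0,"ty": 0,"tz": 0,"rx": 0,"ry": 0,"rz": 0,"jaw": 0.8},
    {"tx": 0,"ty": 0,"tz": 0,"rx": 0,"ry": 0,"rz": 0,"jaw": 0.8},
    {"tx": 0,"ty": 0,"tz": 0,"rx": 0,"ry": 0,"rz": 0,"jaw": 0.8},
    {"tx": 0,"ty": 0,"tz": 0,"rx": 0,"ry": 0,"rz": 0,"jaw": 0.8},
    {"tx": 0,"ty": 0,"tz": 0,"rx": 0,"ry": 0,"rz": 0,"jaw": 0.8}
  ]
}}

```text
time_s: 10.88
tool_pos: [0.436, 0.1871, 0.0942]
tcp_rot: [3.141, 0.0, 0.369]
contact_force: [-0.2, -0.1, -0.4]
finger_gap: 0.502
gripper_force: 51.0
```

Call:
{"api": "step_arm", "payload": {
  "targets": [
    {"tx": 0.02,"ty": -0.1,"tz": 0,"rx": 0,"ry": 0,"rz": 0,"jaw": 0.8},
    {"tx": 0,"ty": 0,"tz": 0.1,"rx": 0,"ry": 0,"rz": 0,"jaw": 0.8},
    {"tx": 0,"ty": 0,"tz": 0.1,"rx": 0,"ry": 0,"rz": 0,"jaw": 0.8},
    {"tx": 0,"ty": 0,"tz": 0.05,"rx": 0,"ry": 0,"rz": 0,"jaw": 0.8},
    {"tx": 0,"ty": 0,"tz": 0,"rx": 0,"ry": 0,"rz": 0,"jaw": 0.8}
  ]
}}

```text
time_s: 11.5
tool_pos: [0.4328, 0.203, 0.0565]
tcp_rot: [3.141, 0.001, 0.371]
contact_force: [-0.7, 0.8, 0.2]
finger_gap: 0.501
gripper_force: 51.0
```

Run:
```python
from h import *
s=read_camera("scene");st=read_state();T=st["tool_pos"];print(T.round(4),st["contact_force"].round(1),st["tcp_rot"].round(4))
b=cv2.resize(s["color"][110:210,115:240,::-1],None,fx=6,fy=6,interpolation=cv2.INTER_CUBIC)
a=np.linspace(0,2*np.pi,60)
def circ(c,r,z,col):
    q=(proj(s,np.c_[c[0]+r*np.cos(a),c[1]+r*np.sin(a),np.full(60,z)])-[115,110]+.5)*6
    cv2.polylines(b,[q.astype(np.int32)],1,col,1)
zb=T[2]+.0325; print("bottom",zb)
circ(T,.022,zb,(0,255,255)); circ(T,.022,zb+.03,(0,255,0))
circ((.4334,.2025),.006,.073,(0,0,255)); circ((.4334,.2025),.011,.034,(0,0,255))
cv2.imwrite("pics/over.png",b)
```

```text
[0.4331 0.2032 0.057 ] [-0.4  0.6  0.3] [3.1414e+00 1.0000e-04 3.7130e-01]
bottom 0.08951104194531037
```

View pics/over.png

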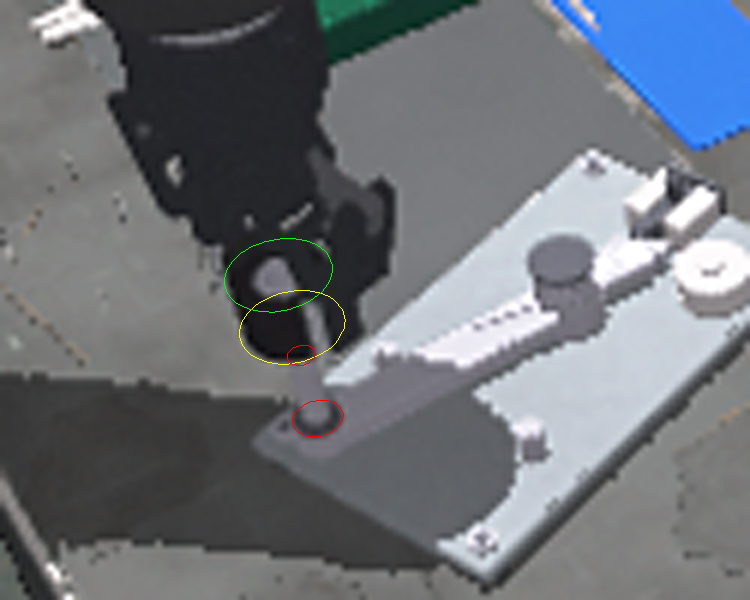

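The projected circles sit on the picture. The shoulder and tip circles lie on the spindle. The roller's left and bottom silhouette (238–240, row 362) and the ring's left edge (255) match the predicted roller, so it is aligned to about 1 mm. I'll lower it over the tip.

Call:
{"api": "step_arm", "payload": {
  "targets": [
    {"tx": 0,"ty": 0.005,"tz": 0.04,"rx": 0,"ry": 0,"rz": 0,"jaw": 0.8},
    {"tx": 0,"ty": 0,"tz": 0.04,"rx": 0,"ry": 0,"rz": 0,"jaw": 0.8},
    {"tx": 0,"ty": 0,"tz": 0.03,"rx": 0,"ry": 0,"rz": 0,"jaw": 0.8},
    {"tx": 0,"ty": 0,"tz": 0.02,"rx": 0,"ry": 0,"rz": 0,"jaw": 0.8},
    {"tx": 0,"ty": 0,"tz": 0,"rx": 0,"ry": 0,"rz": 0,"jaw": 0.8}
  ]
}}

```text
time_s: 12.18
tool_pos: [0.4332, 0.2026, 0.0371]
tcp_rot: [-3.141, -0.0, 0.371]
contact_force: [-1.7, 3.6, -1.2]
finger_gap: 0.504
gripper_force: 51.3
```

It is on the spindle, with a light side force. I'll shift 2 mm back to ease it and continue down.

Call:
{"api": "step_arm", "payload": {
  "targets": [
    {"tx": 0,"ty": -0.013,"tz": 0.02,"rx": 0,"ry": 0,"rz": 0,"jaw": 0.8},
    {"tx": 0,"ty": 0,"tz": 0.04,"rx": 0,"ry": 0,"rz": 0,"jaw": 0.8},
    {"tx": 0,"ty": 0,"tz": 0.04,"rx": 0,"ry": 0,"rz": 0,"jaw": 0.8},
    {"tx": 0,"ty": 0,"tz": 0.04,"rx": 0,"ry": 0,"rz": 0,"jaw": 0.8},
    {"tx": 0,"ty": 0,"tz": 0.04,"rx": 0,"ry": 0,"rz": 0,"jaw": 0.8}
  ]
}}

```text
time_s: 12.8
tool_pos: [0.4324, 0.2038, 0.0098]
tcp_rot: [3.141, 0.0, 0.371]
contact_force: [0.5, 0.6, -0.3]
finger_gap: 0.502
gripper_force: 51.5
```

Call:
{"api": "step_arm", "payload": {
  "targets": [
    {"tx": 0,"ty": 0,"tz": 0.02,"rx": 0,"ry": 0,"rz": 0,"jaw": 0.8},
    {"tx": 0,"ty": 0,"tz": 0.013,"rx": 0,"ry": 0,"rz": 0,"jaw": 0.8},
    {"tx": 0,"ty": 0,"tz": 0,"rx": 0,"ry": 0,"rz": 0,"jaw": 0.8},
    {"tx": 0,"ty": 0,"tz": 0,"rx": 0,"ry": 0,"rz": 0,"jaw": 0.8},
    {"tx": 0,"ty": 0,"tz": 0,"rx": 0,"ry": 0,"rz": 0,"jaw": 0.8}
  ]
}}

```text
time_s: 13.42
tool_pos: [0.4326, 0.2041, 0.0056]
tcp_rot: [-3.141, -0.0, 0.371]
contact_force: [-0.3, -0.4, -0.9]
finger_gap: 0.504
gripper_force: 51.5
```

Call:
{"api": "step_arm", "payload": {
  "targets": [
    {"tx": 0,"ty": 0,"tz": 0.01,"rx": 0,"ry": 0,"rz": 0,"jaw": 0.8},
    {"tx": 0,"ty": 0,"tz": 0.01,"rx": 0,"ry": 0,"rz": 0,"jaw": 0.8},
    {"tx": 0,"ty": 0,"tz": 0.008,"rx": 0,"ry": 0,"rz": 0,"jaw": 0.8},
    {"tx": 0,"ty": 0,"tz": 0,"rx": 0,"ry": 0,"rz": 0,"jaw": 0.8},
    {"tx": 0,"ty": 0,"tz": 0,"rx": 0,"ry": 0,"rz": 0,"jaw": 0.8}
  ]
}}

```text
time_s: 14.05
tool_pos: [0.4325, 0.204, 0.0014]
tcp_rot: [3.142, -0.0, 0.371]
contact_force: [-1.8, -0.2, 5.1]
finger_gap: 0.501
gripper_force: 51.9
```

It seated at the predicted height (0.0014) with about 5 N of contact. The tool x axis is the unit's x and tool y is the unit's -y, so I'll swing the arm along its arc.

Call:
{"api": "step_arm", "payload": {
  "targets": [
    {"tx": -0.021,"ty": 0.084,"tz": 0,"rx": 0,"ry": 0,"rz": 0,"jaw": 0.8},
    {"tx": -0.013,"ty": 0.086,"tz": 0,"rx": 0,"ry": 0,"rz": 0,"jaw": 0.8},
    {"tx": -0.004,"ty": 0.086,"tz": 0,"rx": 0,"ry": 0,"rz": 0,"jaw": 0.8},
    {"tx": 0.004,"ty": 0.086,"tz": 0,"rx": 0,"ry": 0,"rz": 0,"jaw": 0.8},
    {"tx": 0,"ty": 0,"tz": 0,"rx": 0,"ry": 0,"rz": 0,"jaw": 0.8}
  ]
}}

```text
time_s: 14.68
tool_pos: [0.4463, 0.1544, 0.0014]
tcp_rot: [-3.141, -0.0, 0.37]
contact_force: [-4.7, 4.0, 6.1]
finger_gap: 0.505
gripper_force: 52.1
```

Call:
{"api": "step_arm", "payload": {
  "targets": [
    {"tx": 0.006,"ty": 0.043,"tz": 0,"rx": 0,"ry": 0,"rz": 0,"jaw": 0.8},
    {"tx": 0.007,"ty": 0.043,"tz": 0,"rx": 0,"ry": 0,"rz": 0,"jaw": 0.8},
    {"tx": 0.01,"ty": 0.042,"tz": 0,"rx": 0,"ry": 0,"rz": 0,"jaw": 0.8},
    {"tx": 0,"ty": 0,"tz": 0,"rx": 0,"ry": 0,"rz": 0,"jaw": 0.8},
    {"tx": 0,"ty": 0,"tz": 0,"rx": 0,"ry": 0,"rz": 0,"jaw": 0.8}
  ]
}}

```text
time_s: 15.3
tool_pos: [0.4561, 0.1382, 0.0014]
tcp_rot: [-3.141, 0.0, 0.371]
contact_force: [-7.3, 5.0, 6.8]
finger_gap: 0.501
gripper_force: 52.2
```

Call:
{"api": "step_arm", "payload": {
  "targets": [
    {"tx": 0.006,"ty": 0.02,"tz": 0,"rx": 0,"ry": 0,"rz": 0,"jaw": 0.8},
    {"tx": 0.006,"ty": 0.02,"tz": 0,"rx": 0,"ry": 0,"rz": 0,"jaw": 0.8},
    {"tx": 0,"ty": 0,"tz": 0,"rx": 0,"ry": 0,"rz": 0,"jaw": 0.8},
    {"tx": 0,"ty": 0,"tz": 0,"rx": 0,"ry": 0,"rz": 0,"jaw": 0.8},
    {"tx": 0,"ty": 0,"tz": 0,"rx": 0,"ry": 0,"rz": 0,"jaw": 0.8}
  ]
}}

```text
time_s: 15.92
tool_pos: [0.4597, 0.1332, 0.0013]
tcp_rot: [-3.141, 0.001, 0.371]
contact_force: [-7.7, 5.2, 7.2]
finger_gap: 0.504
gripper_force: 52.4
```

Call:
{"api": "step_arm", "payload": {
  "targets": [
    {"tx": 0.003,"ty": 0.01,"tz": 0,"rx": 0,"ry": 0,"rz": 0,"jaw": 0.8},
    {"tx": 0.003,"ty": 0.01,"tz": 0,"rx": 0,"ry": 0,"rz": 0,"jaw": 0.8},
    {"tx": 0,"ty": 0,"tz": 0,"rx": 0,"ry": 0,"rz": 0,"jaw": 0.8},
    {"tx": 0,"ty": 0,"tz": 0,"rx": 0,"ry": 0,"rz": 0,"jaw": 0.8},
    {"tx": 0,"ty": 0,"tz": 0,"rx": 0,"ry": 0,"rz": 0,"jaw": 0.8}
  ]
}}

```text
time_s: 16.55
tool_pos: [0.461, 0.1315, 0.0013]
tcp_rot: [-3.14, 0.001, 0.371]
contact_force: [-13.3, 11.2, 9.2]
finger_gap: 0.501
gripper_force: 52.7
```

The force jumped from 9 to 17 N and the motion stalled, so the bar is on the pin. I'll check with a picture.

Run:
```python
from h import *
s=read_camera("scene");st=read_state();print(st["tool_pos"].round(4),st["contact_force"].round(1),st["time_s"])
b=cv2.resize(s["color"][110:210,115:240,::-1],None,fx=6,fy=6,interpolation=cv2.INTER_CUBIC)
cv2.imwrite("pics/end.png",b)
```

```text
[0.461  0.1315 0.0013] [-13.8  10.8   8.9] 16.6
```

View pics/end.png

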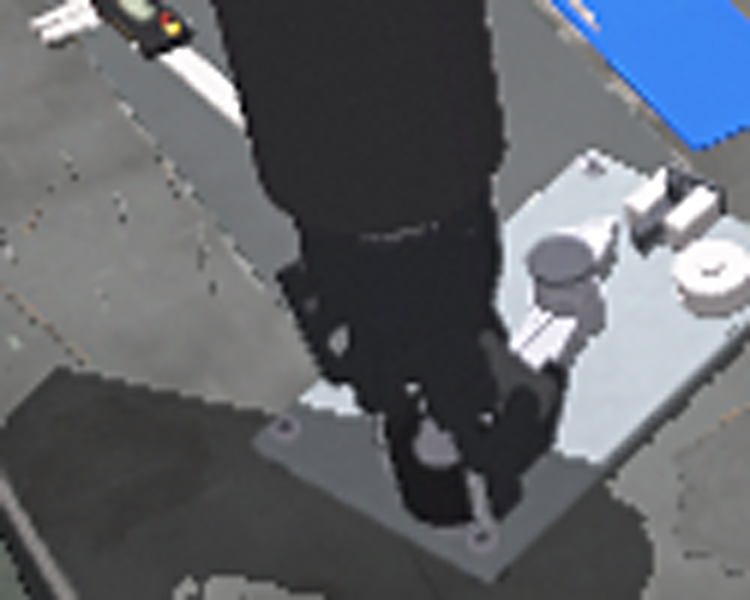

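The final picture shows the arm swung over to the rear pin. The roller is on the spindle in the gripper, with its ring at about (435,445). It is seated at the expected height and held against the stop.

```bash
python3 -c "
from workcell import job
print(job.sign_off())"
```

```text
the job is handed in; nothing more can be done
None
```

I fitted the roller onto the spindle down to its shoulder, pushed the arm past the click to the rear stop pin, and handed the job in with the gripper still holding it there at about 17 N.

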